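# Send the sample jar to the wash station and scrub it

## Task

Push the jar carrier along the sampler slide until it clicks home in the detent at the blue beacon. Then take the long brush from its holder and scrub the jar there: gently all the way down to near the floor and back up well past half the jar's depth, three times over; then stand the brush upright in its holder again and let go. Leave the carrier home at the blue beacon, and do not shift or tip the bottles, powder jar, dish and blue box.

Things in the scene. Friction and masses are not known exactly. Their poses are not given: they have to be found in the camera images.
- slide: Fixed sampler slide, 370 mm along its y axis, 110 mm wide in x; origin under its centre, on the table. The carrier runs along y; stations with spring detents at y = +-110 mm. End blocks 34 mm high. Over its middle hangs a black arm 50 mm wide in y, x = -20 to +105 mm, 155 to 195 mm above the table, on a column at x = 90 to 135 mm.
- carrier: Jar carrier with the jar fixed on it, sliding along the slide's y axis; origin under the plate's centre, 30 mm above the table, axes as the slide. Plate 110 x 110 mm, 14 mm thick. Starts near the middle of the slide; end stops at y = +-125 mm. Takes about 1 N to slide and about 6 N to snap into a detent, up to 12 N to leave it; it centres itself from within about 5 mm.
- carrier_mark (a point): Centre of the top of the aluminium carrier plate (110 x 110 mm, 14 mm thick, top 44 mm above the table), below the jar; axes as the slide.
- push_block (a point): Centre of the top face of the orange push block that is part of the carrier, on its front (-x) side: 80 mm in x, 92 mm in y (too wide to grip), from 30 to 80 mm above the table; axes as the slide. 95 mm in front of the carrier's centre. Its y faces are for pushing.
- jar_floor (a point): Centre of the inner floor of the clear glass jar on the carrier, 50 mm above the table, z up. Jar: upright, outer diameter 80 mm, inner 72 mm, floor 84 mm below the rim; rim 134 mm above the table.
- blue_beacon: Fixed post with a blue dome, 114 mm high, 38 mm diameter, just behind the slide at the station to use; origin under its centre.
- blue_station (a point): Where carrier_mark lies when the carrier is home in the detent at the blue beacon (100 mm in front of the beacon's axis, at plate-top height).
- red_beacon: Same post with a red dome at the other station.
- holder: Fixed white round brush holder on a 100 x 100 mm, 6 mm high steel foot: outer diameter 72 mm, inner 64 mm, rim 75 mm and inner floor 8 mm above the table; origin under its centre.
- brush: Loose long brush standing upright in the holder: 200 mm long, 120 g. Origin at the centre of the flat lower end of its bristle head, z along it to the handle. Green and white bristle head 48 mm diameter, z = 0 to 85 mm; steel stem; yellow flat handle z = 125 to 200 mm, 34 mm wide along x, 14 mm thick along y.
- brush_grip (a point): Point on the handle's axis to grip, 165 mm above the brush's lower end; axes as the brush (pinch along y).
- amber_bottle: Loose bystander: tall brown bottle, 68 mm diameter, 170 mm high, on the other side of the slide from the brush holder; origin under its centre.
- dish: Loose bystander: low white bowl, 90 mm diameter, 35 mm high, in front of the slide; origin under its centre.
- tip_box: Loose bystander: blue box with grey lid, 85 x 125 x 62 mm high, in front of the slide; origin under its centre.
- reagent_bottle: Loose bystander: clear bottle with black cap, 64 mm diameter, 150 mm high, behind the slide; origin under its centre.
- wash_bottle: Loose bystander: white bottle with red cap, 64 mm diameter, 160 mm high, far left; origin under its centre.
- powder_jar: Loose bystander: white jar with black cap, 80 mm diameter, 90 mm high, far right; origin under its centre.

How it is judged:
By the outcome, as a careful person would: the job done as asked, in the order asked, and still so for the second after the job is handed in, with the robot touching nothing.
It also fails if it takes over 67 s, if anything falls off the work surface, if the arm or the gripper's body presses on something with over 40 N, if the wrist force passes 120 N, or if a joint passes its speed limit or range.

## Robot

A 6-joint arm with a two-finger parallel gripper is mounted at the origin on the work surface. World frame = base frame: x ahead of the robot, y to its left, z up, the work surface at z = 0. Lengths are in m, angles in rad, forces in N, time in s.
With the tool pointing down it reaches from about 0.425 to 0.925 m from the base axis. Payload 12.5 kg.
Tool frame: the origin (TCP) lies on the centre line of the jaws, within the pads' length; the fingertips stand 22 mm ahead of it and the grasp point (between the pads) lies 3 mm ahead of it; z points along the fingers, y is the direction in which the jaws open and shut (so a half turn about z gives the same grasp; the last joint's range is limited). The gripper opens to 85 mm and grips with 20 to 120 N. Pads are 22 mm wide; open, the fingers measure 114 mm over their backs; the gripper's body (76 mm by 85 mm) begins 54 mm behind the grasp point. The pads swing forward as they close: fully open they stand 13 mm farther back than shut.
Start: joints at [-1.244, 0.491, 1.559, -0, 1.092, -0.106], TCP at [0.262, -0.567, 0.253] pointing down, gripper open.
Joint ranges: [-3.1, 3.1], [-0.84, 2.19], [0.05, 2.79], [-1.13, 4.28], [0.06, 2.93], [-2.69, 2.69]. Speed limits (rad/s): [2.22, 2.22, 2.79, 3.14, 3.14, 3.14].

## Interface

Orientations are given as a unit quaternion [w, x, y, z].
In Python, from rig import ctrl, optics gives the robot as it stands. The module is installed in compiled form; this text tells all that it offers.
- The arm moves only by the tool apply_moves, never from a script. Its arguments are lists of equal length, an entry for each row: "dp": the shift along the tool's x, y, z in cm, a list of three; "yaw": the turn about the tool's z in degrees. A call has 1 to 12 rows; each row is the pose to reach, as a shift and turn from the pose commanded when the call began, along the tool's axes at that moment; what a row does not reach only later rows make up. A row lasts 1/8 s, in which the tool goes at most 62.5 mm and 10.7 degrees, less where a joint would pass 70% of its speed; a pose out of reach is approached as far as the arm can. A call with a gripper value outside its range is refused whole. "fingers" is the closure, from 0 (fully open) to 1 (shut), set as the call begins (left out, the last holds). The fingers move at their own pace and stop on an object; "grip_force" is the grip in N (left out, the last holds). Time passes only in rows, so rows that repeat a pose let the fingers close. It gives the time, the measured TCP pose, the force and the opening at its end, in the units of the state.
- ctrl.get_obs(): the state, without advancing time (a new reading comes with each control period).
- optics.snapshot(name): name is "side" or "top" or "wrist"; returns (picture, depth): 480x640x3 uint8, red, green, blue; 480x640 float32, m along the optical axis (not along the pixel's ray), 0 where there is no reading.
- optics.calibration(name): a dict with "K" (3x3 intrinsics, pixels), "D" ([k1, k2, p1, p2, k3] as OpenCV has them; the pictures are not rectified), "R" (3x3) and "t" (3): a world point X has camera coordinates R X + t; the wrist camera has in their place "mount" (4x4, takes a point from camera to tool coordinates, whose origin is the TCP and whose axes are the flange's). Camera axes: x right, y down, z forward; pixel columns grow to the right and rows downward; lengths in m; the calibration is good to about 2 mm. A picture is of the moment at which its call begins: read the wrist's pose just before it. calibration takes no time and is no camera call.
- ctrl.hand_in(): hands the job in, once; it reports no verdict.
The state is a dict: "clock": time; "q": joint angles; "qd": joint speeds; "tau": joint torques, N m; "eef_pos": TCP position; "tcp_rot": TCP orientation; "ft_force": force on the tool from outside, world axes, zero at the start; "torque": the same for the moment, N m; "opening": opening from 0.0 (shut) to 1.0 (fully open).
Only numpy, scipy, OpenCV 4.12 (cv2) and the standard library are available. Lean on these libraries where they do the work, as an engineer would, in place of code of your own. Each camera call takes 0.05 s, during which the arm holds its last target. There are 200 camera calls.

## Working session

There is one attempt and no reset: what is moved stays moved. The work goes in short steps, Python scripts to look and compute and a tool call to move; the robot and the scene stay as the last step left them, time stands still between calls to the robot, and variables do not carry over. Pictures are saved under pics/ and viewed, about 8 in all and at most 12, crops included, and the job is handed in when it is done.

Besides the shell and the picture viewer there is one more tool, called after "Request:" by a JSON object that holds its "name" and its "arguments". apply_moves: Moves the arm, as the interface text tells. Its arguments: {"type":"object","properties":{"dp":{"type":"array"},"yaw":{"type":"array"},"fingers":{"type":"number"},"grip_force":{"type":"number"}},"required":["dp","yaw"]}

```bash
mkdir -p pics
cat > h.py <<'E'
import numpy as np, cv2
from rig import ctrl, optics
from scipy.spatial.transform import Rotation as Ro
def toolpose():
    o=ctrl.get_obs(); q=np.array(o["tcp_rot"]); return np.array(o["eef_pos"]),Ro.from_quat(q[[1,2,3,0]]).as_matrix()
def cam(name):
    c=optics.calibration(name); K=np.array(c["K"]);D=np.array(c["D"],float)
    if name=="wrist":
        p,R=toolpose(); M=np.array(c["mount"]); Rw=R@M[:3,:3]; o=R@M[:3,3]+p
        return K,D,Rw,o
    R=np.array(c["R"]);t=np.array(c["t"]); return K,D,R.T,-R.T@t
def ray(c,uv):
    K,D,Rw,o=c; n=cv2.undistortPoints(np.array(uv,float).reshape(-1,1,2),K,D).reshape(-1,2)
    return o,(Rw@np.c_[n,np.ones(len(n))].T).T
def onplane(c,uv,z):
    o,d=ray(c,uv); return o+d*((z-o[2])/d[:,2])[:,None]
def cloud(c,dep):
    v,u=np.mgrid[0:480,0:640]; o,d=ray(c,np.c_[u.ravel(),v.ravel()])
    P=o+d*dep.ravel()[:,None]; P[dep.ravel()==0]=np.nan; return P.reshape(480,640,3)
def proj(c,X):
    K,D,Rw,o=c; p,_=cv2.projectPoints((np.atleast_2d(X)-o)@Rw,np.zeros(3),np.zeros(3),K,D); return p.reshape(-1,2)
E
python3 - <<'E'
from h import *
for n in("top","side"):
    c=cam(n); im,d=optics.snapshot(n); np.savez(f"pics/{n}.npz",im=im,d=d)
    cv2.imwrite(f"pics/{n}0.png",im[:,:,::-1]); print(n,c[3],c[2][:,2])
o=ctrl.get_obs();print(o); print(optics.calibration("wrist")["mount"])
E
```

```text
top [0.43176154 0.01688773 1.09864682] [ 0.1555303  -0.00505631 -0.98781818]
side [-0.04333478  0.6776684   1.16147956] [ 0.45075017 -0.48684598 -0.74820137]
{'clock': 0.1, 'q': array([-1.24360410e+00,  4.91515152e-01,  1.55939267e+00, -1.74733414e-05,
        1.09170529e+00, -1.05622962e-01]), 'qd': array([ 3.44426632e-04, -3.00163353e-05, -1.02208739e-03, -9.52817474e-04,
        1.53209493e-03, -1.79153687e-04]), 'tau': array([ 3.34994744e-03, -6.19447947e+01, -2.62024748e+01, -3.15071190e-05,
        2.86220711e-03,  9.97907250e-06]), 'eef_pos': array([ 0.26208893, -0.56719527,  0.25277487]), 'tcp_rot': array([-5.06245742e-04,  9.76674127e-01,  2.14726311e-01, -6.41136249e-05]), 'ft_force': array([ 0.44350409, -0.42152855,  0.88434656]), 'torque': array([-0.02157466, -0.0380589 ,  0.02195003]), 'opening': 1.001462185596241}
[[ 1.46234677e-03 -9.66025374e-01 -2.58443106e-01  6.69137160e-02]
 [ 9.99998883e-01  1.49281581e-03  7.83429112e-05  5.78040731e-04]
 [ 3.10126714e-04 -2.58442932e-01  9.66026477e-01 -1.19900471e-01]
 [ 0.00000000e+00  0.00000000e+00  0.00000000e+00  1.00000000e+00]]
```

View pics/top0.png

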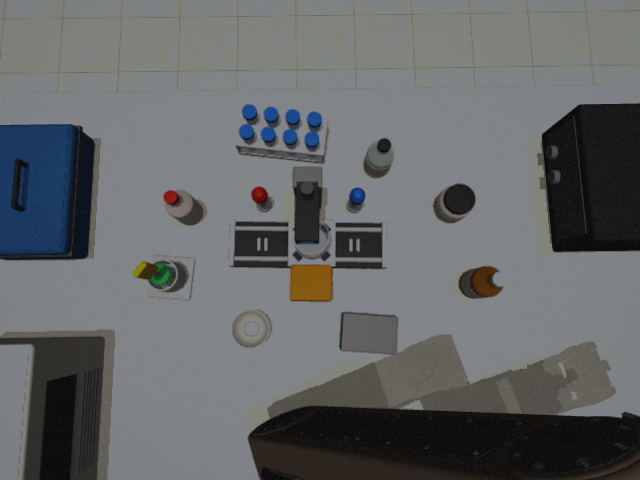

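View pics/side0.png

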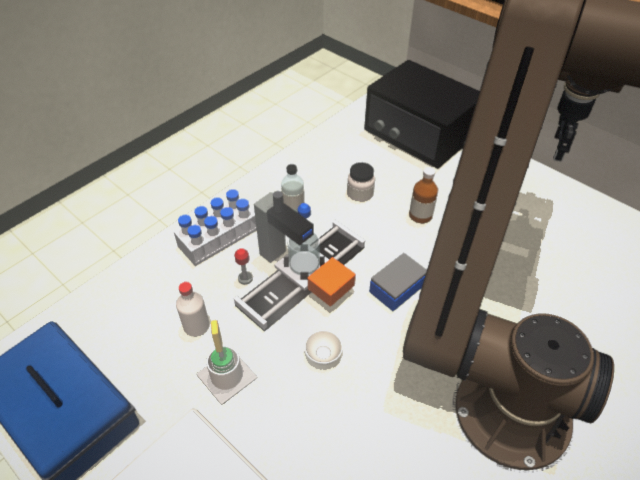

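The top view has +x up and +y left. The slide is at about (308,245), and the orange block at (312,283). The blue beacon is at (357,195), on the −y side, and the red beacon at (260,195). The brush and holder are at (165,275), the dish at (252,328) and the box at (369,332). The side view shows the same layout, with the yellow handle at (217,335).

```bash
cat >> h.py <<'E'
def mask(im,col):
    h=cv2.cvtColor(im,cv2.COLOR_RGB2HSV).astype(int); H,S,V=h[...,0],h[...,1],h[...,2]
    r={"orange":(H>5)&(H<20)&(S>200)&(V>150),"yellow":(H>=22)&(H<35)&(S>170)&(V>90),"green":(H>45)&(H<85)&(S>100),
       "blue":(H>105)&(H<125)&(S>150)&(V>60),"red":((H<6)|(H>174))&(S>150)&(V>80)}[col]
    n,l,st,ce=cv2.connectedComponentsWithStats(r.astype(np.uint8)); 
    return [(st[i],ce[i],l==i) for i in range(1,n) if st[i,4]>25]
E
python3 - <<'E'
from h import *
np.set_printoptions(precision=4,suppress=True)
for n in("top","side"):
    z=np.load(f"pics/{n}.npz");im,d=z["im"],z["d"];c=cam(n);P=cloud(c,d)
    for col in("orange","yellow","green","blue","red"):
        for st,ce,m in mask(im,col):
            if st[4]>4000: continue
            Q=P[m];Q=Q[~np.isnan(Q[:,0])]
            print(n,col,st,ce.round(1),"med",np.median(Q,0),"lo",np.percentile(Q,3,0),"hi",np.percentile(Q,97,0))
            if col=="orange" and n=="top":
                r=cv2.minAreaRect(np.argwhere(m)[:,::-1].astype(np.float32)); b=onplane(c,cv2.boxPoints(r),.08); print("block corners",b, b.mean(0))
    if n=="top":
        for nm,x0,y0,x1,y1,za,zb in(("slide",225,215,392,275,.005,.04),("foot",140,250,200,305,.003,.012),("holderrim",140,250,200,305,.065,.08),("plate",280,215,340,270,.038,.05),("rim",280,215,340,270,.12,.14),("dish",228,305,275,350,.028,.04),("box",335,308,402,358,.055,.07),("arm",285,160,330,250,.18,.21)):
            Q=P[y0:y1,x0:x1].reshape(-1,3);Q=Q[(Q[:,2]>za)&(Q[:,2]<zb)]
            if len(Q): 
                r=cv2.minAreaRect(Q[:,:2].astype(np.float32)); print(nm,len(Q),np.percentile(Q,2,0),np.percentile(Q,98,0),r)
E
```

```text
top yellow [133 262  13  15  96] [139.1 268.9] med [0.5224 0.3599 0.2075] lo [0.5106 0.3501 0.2039] hi [0.5358 0.3699 0.2108]
top green [150 264  20  21 262] [160.8 274.8] med [0.518  0.3547 0.0932] lo [0.5028 0.3399 0.0887] hi [0.5441 0.3752 0.0974]
top blue [242 105  15  14 161] [249.1 111.5] med [0.8891 0.1643 0.1065] lo [0.8755 0.1503 0.1024] hi [0.9042 0.178  0.1104]
top blue [264 107  14  15 161] [270.5 114. ] med [0.8827 0.1161 0.1062] lo [0.8692 0.1012 0.1013] hi [0.8978 0.1299 0.1095]
top blue [286 110  14  14 161] [292.3 116.4] med [0.8765 0.0662 0.1062] lo [0.8623 0.0521 0.1012] hi [0.8913 0.0798 0.1102]
top blue [307 112  14  14 161] [314.  118.7] med [0.87   0.0162 0.1063] lo [0.8561 0.0026 0.1026] hi [0.8846 0.0299 0.1095]
top blue [239 124  15  15 164] [246.1 131.4] med [0.8423 0.1709 0.106 ] lo [0.8284 0.157  0.1006] hi [0.8572 0.1842 0.1094]
top blue [261 127  15  14 164] [267.8 133.7] med [0.8354 0.121  0.106 ] lo [0.8216 0.1074 0.101 ] hi [0.8511 0.1349 0.1101]
top blue [283 129  14  15 167] [289.7 136.3] med [0.8282 0.0713 0.106 ] lo [0.8152 0.0578 0.0995] hi [0.8
[... 2781 characters left out ...]
1 0.1667 0.1066] lo [0.8745 0.1532 0.1017] hi [0.9029 0.181  0.1099]
side blue [205 217  12   9  89] [210.1 220.9] med [0.8354 0.1241 0.1061] lo [0.8228 0.1101 0.1012] hi [0.8518 0.1383 0.11  ]
side blue [188 226  12   9  89] [193.5 229.9] med [0.8429 0.1736 0.1058] lo [0.83   0.1615 0.1018] hi [0.8578 0.1869 0.1104]
side blue [400 277  24  20  43] [412.2 286.3] med [ 0.345  -0.0992  0.0478] lo [ 0.3418 -0.1362  0.0431] hi [ 0.35   -0.0572  0.0516]
side red [236 249  11  11  89] [240.6 254.1] med [0.6922 0.149  0.1085] lo [0.6822 0.1381 0.0989] hi [0.7036 0.1577 0.1163]
side red [180 283  11   9  82] [184.8 286.9] med [0.6772 0.323  0.1598] lo [0.667  0.3123 0.1562] hi [0.6896 0.3335 0.1628]
```

```bash
cat >> h.py <<'E'
def rel(pts,yaws=None):
    p,R=toolpose(); 
    for i,x in enumerate(pts): print("dp",np.round(R.T@(np.array(x)-p)*100,2), "world",x)
    print("tool x yaw now",np.degrees(np.arctan2(R[1,0],R[0,0])),"tcp",p)
E
python3 - <<'E'
from h import *
np.set_printoptions(precision=4,suppress=True)
z=np.load("pics/top.npz");im,d=z["im"],z["d"];c=cam("top");P=cloud(c,d)
h=cv2.cvtColor(im,cv2.COLOR_RGB2HSV);print(h[283,312])
Q=P[255:310,280:345].reshape(-1,3);Q=Q[(Q[:,2]>.074)&(Q[:,2]<.086)&(Q[:,0]<.545)]
print(len(Q),np.percentile(Q,[1,50,99],axis=0),cv2.minAreaRect(Q[:,:2].astype(np.float32)))
rel([(.40,-.25,.25),(.485,.13,.25),(.485,.13,.067)])
E
```

```text
[ 19 230 133]
1478 [[ 0.4609 -0.0137  0.0753]
 [ 0.5001  0.0309  0.0801]
 [ 0.5408  0.075   0.0845]] ((0.5009855031967163, 0.030945220962166786), (0.08925384283065796, 0.0800049901008606), 88.91995239257812)
dp [ 25.82 -23.01   0.3 ] world (0.4, -0.25, 0.25)
dp [ 49.48 -53.94   0.34] world (0.485, 0.13, 0.25)
dp [ 49.48 -53.92  18.64] world (0.485, 0.13, 0.067)
tool x yaw now 24.798942789363476 tcp [ 0.2621 -0.5672  0.2528]
```

Request:
{"name": "apply_moves", "arguments": {"dp": [[4.3, -3.8, 0], [8.6, -7.7, 0], [12.9, -11.5, 0], [17.2, -15.3, 0], [21.5, -19.2, 0], [25.8, -23, 0], [29.8, -28.2, 0], [33.7, -33.3, 0], [37.6, -38.5, 0], [41.6, -43.6, 0], [45.5, -48.8, 0], [49.5, -54, 0]], "yaw": [4, 8, 12, 16, 20, 24, 26, 26, 26, 26, 26, 26], "fingers": 1}}

```text
clock: 1.6
eef_pos: [0.4817, 0.1177, 0.2533]
tcp_rot: [0.0, 1.0, -0.01, 0.0]
ft_force: [1.8, -0.3, -0.1]
opening: 0.003
```

```bash
python3 -c "
from h import *
rel([(.485,.14,.25),(.485,.14,.066),(.485,.1,.066),(.483,-.02,.066)])"
```

```text
dp [ 0.28 -2.23  0.33] world (0.485, 0.14, 0.25)
dp [ 0.28 -2.24 18.73] world (0.485, 0.14, 0.066)
dp [ 0.36  1.76 18.73] world (0.485, 0.1, 0.066)
dp [ 0.41 13.76 18.73] world (0.483, -0.02, 0.066)
tool x yaw now -1.196126122629246 tcp [0.48174415 0.11773211 0.25326657]
```

Request:
{"name": "apply_moves", "arguments": {"dp": [[0, -1, 5], [0, -1, 10], [0, -1, 15], [0, -1, 18.5], [0, -1, 18.5], [0, -1, 18.5]], "yaw": [0, 0, 0, 0, 0, 0]}}

```text
clock: 2.35
eef_pos: [0.4823, 0.1256, 0.0693]
tcp_rot: [-0.0, 1.0, -0.01, 0.0]
ft_force: [-0.2, -0.2, 1.0]
opening: 0.001
```

Request:
{"name": "apply_moves", "arguments": {"dp": [[0, 1, 0], [0, 2, 0], [0, 3, 0], [0, 4, 0], [0, 5, 0], [0, 6, 0], [0, 6, 0]], "yaw": [0, 0, 0, 0, 0, 0, 0]}}

```text
clock: 3.22
eef_pos: [0.4806, 0.0649, 0.0682]
tcp_rot: [0.0, 1.0, -0.011, -0.0]
ft_force: [0.2, -0.1, -0.3]
opening: 0.002
```

```bash
cat >> h.py <<'E'
def block(n):
    c=cam("top"); im,d=optics.snapshot("top"); cv2.imwrite(f"pics/{n}.png",im[:,:,::-1]); P=cloud(c,d)
    h=cv2.cvtColor(im,cv2.COLOR_RGB2HSV); m=(h[...,0]>8)&(h[...,0]<22)&(h[...,1]>200)
    Q=P[m]; Q=Q[(Q[:,2]>.074)&(Q[:,2]<.086)&(Q[:,0]<.56)&(Q[:,0]>.44)]
    print("block",np.percentile(Q,[1,50,99],axis=0).round(4).tolist(),cv2.minAreaRect(Q[:,:2].astype(np.float32)))
    Q=P[200:290].reshape(-1,3);Q=Q[(Q[:,2]>.04)&(Q[:,2]<.05)&(Q[:,0]<.665)&(Q[:,0]>.53)&(abs(Q[:,1])<.2)]
    print("plate",np.percentile(Q,[1,50,99],axis=0).round(4).tolist(),cv2.minAreaRect(Q[:,:2].astype(np.float32)))
E
python3 -c "
from h import *
block('b1');print(toolpose()[0],ctrl.get_obs()['ft_force'])"
```

```text
block [[0.4602, -0.0407, 0.0755], [0.4977, -0.0242, 0.0801], [0.5353, -0.0074, 0.0842]] ((0.4981496334075928, -0.009254660457372665), (0.06667543947696686, 0.07554983347654343), 89.1284408569336)
plate [[0.5429, -0.0544, 0.0406], [0.5829, -0.0247, 0.0451], [0.6465, 0.0557, 0.0499]] ((0.5937116146087646, 0.0008676871657371521), (0.10936052352190018, 0.10856080800294876), 88.55821228027344)
[0.48064984 0.06523289 0.06821602] [ 0.00278714 -0.07254943 -0.09876052]
```

Request:
{"name": "apply_moves", "arguments": {"dp": [[0, 1, 0], [0, 2, 0], [0, 3, 0], [0, 4, 0], [0, 5, 0], [0, 5.7, 0], [0, 6.2, 0], [0, 6.6, 0], [0, 7, 0], [0, 7.2, 0], [0, 7.2, 0]], "yaw": [0, 0, 0, 0, 0, 0, 0, 0, 0, 0, 0]}}

```text
clock: 4.65
eef_pos: [0.4793, -0.0066, 0.0683]
tcp_rot: [0.0, 1.0, -0.011, 0.0]
ft_force: [0.6, 0.3, -0.7]
opening: 0.003
```

```bash
python3 -c "
from h import *
block('b2');print(toolpose()[0],ctrl.get_obs()['ft_force'])"
```

```text
block [[0.459, -0.112, 0.0761], [0.5031, -0.1081, 0.0801], [0.5319, -0.1036, 0.084]] ((0.49634474515914917, -0.10657612979412079), (0.009259968996047974, 0.07492852210998535), 87.9453353881836)
plate [[0.5421, -0.1242, 0.0404], [0.5909, -0.0652, 0.0453], [0.6465, -0.0152, 0.0499]] ((0.5935950875282288, -0.0690644234418869), (0.10937868058681488, 0.10861878842115402), 87.8619155883789)
[ 0.4793232  -0.00656704  0.06834042] [ 0.44291322 -0.43722298 -0.31094685]
```

Request:
{"name": "apply_moves", "arguments": {"dp": [[0, 0.1, 0], [0, 0.2, 0], [0, 0.3, 0], [0, 0.3, 0]], "yaw": [0, 0, 0, 0]}}

```text
clock: 5.2
eef_pos: [0.4791, -0.0095, 0.0683]
tcp_rot: [0.0, 1.0, -0.011, 0.0]
ft_force: [0.9, -0.2, -0.5]
opening: 0.001
```

```bash
python3 -c "
from h import *
block('b3');print(toolpose()[0],ctrl.get_obs()['ft_force'])"
```

```text
block [[0.4606, -0.1144, 0.0761], [0.506, -0.1114, 0.0796], [0.5335, -0.1076, 0.0842]] ((0.4961537718772888, -0.109982930123806), (0.006981763523072004, 0.07471183687448502), 88.22838592529297)
plate [[0.5419, -0.1267, 0.0406], [0.5901, -0.0689, 0.0453], [0.6464, -0.0184, 0.0499]] ((0.5925544500350952, -0.0727035254240036), (0.10803403705358505, 0.10833999514579773), 88.79944610595703)
[ 0.47905491 -0.00945071  0.06829033] [-1.22333763  0.57215988  0.43493973]
```

Request:
{"name": "apply_moves", "arguments": {"dp": [[0, 0.1, 0], [0, 0.2, 0], [0, 0.2, 0]], "yaw": [0, 0, 0]}}

```text
clock: 5.62
eef_pos: [0.479, -0.0115, 0.0683]
tcp_rot: [0.0, 1.0, -0.011, 0.0]
ft_force: [0.3, -1.2, -0.2]
opening: 0.001
```

```bash
python3 -c "
from h import *
block('b4');print(toolpose()[0],ctrl.get_obs()['ft_force'])"
```

```text
block [[0.4605, -0.1164, 0.0764], [0.5071, -0.1139, 0.0799], [0.5336, -0.1095, 0.0842]] ((0.4962434768676758, -0.11264702677726746), (0.00734172947704792, 0.0748332142829895), 89.832763671875)
plate [[0.542, -0.129, 0.0404], [0.5892, -0.0686, 0.045], [0.6463, -0.0185, 0.0499]] ((0.5930943489074707, -0.07343809306621552), (0.1099681705236435, 0.10790178924798965), 88.03406524658203)
[ 0.47901095 -0.01145361  0.06827753] [ 0.72492215 -0.75234526  0.1025964 ]
```

Request:
{"name": "apply_moves", "arguments": {"dp": [[0, -1.5, 0], [0, -3, 0], [0, -3, 0]], "yaw": [0, 0, 0]}}

```text
clock: 6.05
eef_pos: [0.4796, 0.02, 0.0683]
tcp_rot: [0.0, 1.0, -0.009, -0.0]
ft_force: [0.8, -0.9, -0.7]
opening: -0.001
```

```bash
python3 -c "
from h import *
block('b5');
# edges of slide vs plate, by near-axis profile; beacons
z=np.load('pics/top.npz');P0=cloud(cam('top'),z['d'])
Q=P0[205:285,215:400].reshape(-1,3);Q=Q[(Q[:,2]>.028)&(Q[:,2]<.037)&(Q[:,0]>.55)&(Q[:,0]<.64)]
print('endblocks y',np.percentile(Q[:,1],[0,.5,1,2,98,99,99.5,100]))
"
cat > bc.py <<'E'
from h import *
b=[]
for n in("top","side"):
    z=np.load(f"pics/{n}.npz");P=cloud(cam(n),z["d"]).reshape(-1,3)
    for x0,y0 in((.69,-.075),(.694,.144)):
        Q=P[(np.hypot(P[:,0]-x0,P[:,1]-y0)<.025)&(P[:,2]>.085)&(P[:,2]<.12)]
        A=np.c_[2*Q,np.ones(len(Q))];s=np.linalg.lstsq(A,(Q**2).sum(1),rcond=None)[0];print(n,len(Q),"sphere",s[:3],np.sqrt(s[3]+s[:3]@s[:3]))
E
python3 bc.py
```

```text
block [[0.459, -0.1162, 0.0759], [0.4965, -0.092, 0.08], [0.5341, -0.0684, 0.0841]] ((0.4966888427734375, -0.09162501245737076), (0.04917651787400246, 0.07534214854240417), 89.12937927246094)
plate [[0.542, -0.1289, 0.0405], [0.5879, -0.072, 0.0451], [0.6463, -0.0185, 0.0499]] ((0.5930643081665039, -0.07349422574043274), (0.10989530384540558, 0.10849671065807343), 88.18810272216797)
endblocks y [-0.15001626 -0.1494036  -0.14898352 -0.14801867  0.21966112  0.22002366
  0.22127077  0.22229442]
top 217 sphere [ 0.6925825  -0.07633375  0.09659375] 0.017457138000337196
top 217 sphere [0.69818656 0.14316775 0.09690867] 0.01739242010729041
side 147 sphere [ 0.69082291 -0.07565445  0.09835154] 0.01627486200654285
side 182 sphere [0.69646548 0.14378917 0.09750278] 0.016626270188681302
```

Request:
{"name": "apply_moves", "arguments": {"dp": [[0, 1.5, 0], [0, 2.8, 0], [0, 3.0, 0], [0, 3.1, 0], [0, 3.2, 0], [0, 3.2, 0]], "yaw": [0, 0, 0, 0, 0, 0]}}

```text
clock: 6.85
eef_pos: [0.479, -0.013, 0.0683]
tcp_rot: [-0.0, 1.0, -0.01, 0.0]
ft_force: [1.4, 4.3, -1.2]
opening: 0.002
```

```bash
python3 -c "
from h import *
block('b6');print(toolpose()[0],ctrl.get_obs()['ft_force'])"
```

```text
block [[0.4621, -0.1173, 0.0756], [0.505, -0.1155, 0.0798], [0.5325, -0.1117, 0.0845]] ((0.4973008632659912, -0.1155194491147995), (0.07290787994861603, 0.004878333769738674), 2.507655620574951)
plate [[0.5419, -0.1291, 0.0404], [0.5905, -0.0694, 0.0449], [0.6465, -0.0208, 0.0499]] ((0.5925294756889343, -0.07558868080377579), (0.10916203260421753, 0.10826407372951508), 88.76716613769531)
[ 0.47902875 -0.01301215  0.06827848] [ 0.85042777  4.84342254 -0.45221711]
```

Pushing 1.5 mm past home gave about 4.5 N of spring resistance, so the carrier sits in the detent. Next I back off and go up over the brush.

Request:
{"name": "apply_moves", "arguments": {"dp": [[0, -2, 0], [0, -4, -3], [0.5, -6, -9], [1, -8, -15], [1.5, -12, -19.5], [2, -17, -23], [2.5, -23, -26], [3, -29, -28], [3.5, -34, -28], [3.5, -37.3, -28], [3.5, -37.3, -28], [3.5, -37.3, -28]], "yaw": [0, 0, 0, 0, 0, 0, 0, 0, 0, 0, 0, 0], "fingers": 0}}

```text
clock: 8.4
eef_pos: [0.5216, 0.3582, 0.348]
tcp_rot: [0.0, 1.0, -0.01, -0.0]
ft_force: [0.5, 0.7, 0.4]
opening: 0.998
```

Run:
```python
from h import *
block('b7')
c=cam("wrist"); im,d=optics.snapshot("wrist"); np.savez("pics/w1.npz",im=im,d=d); cv2.imwrite("pics/w1.png",im[:,:,::-1]); P=cloud(c,d)
print(toolpose()[0])
for col in("yellow","green"):
    for st,ce,m in mask(im,col):
        Q=P[m];Q=Q[~np.isnan(Q[:,0])]
        if len(Q)<100: continue
        if col=="yellow": 
            T=Q[Q[:,2]>.2]; print("top",len(T), cv2.minAreaRect(T[:,:2].astype(np.float32)) if len(T)>5 else 0, np.percentile(T,[1,50,99],axis=0) if len(T) else 0)
            print(cv2.minAreaRect(np.argwhere(m)[:,::-1].astype(np.float32)))
        print(col,st,np.percentile(Q,[2,50,98],axis=0).round(4).tolist())
```

```text
block [[0.4591, -0.1154, 0.0759], [0.4964, -0.0719, 0.08], [0.5344, -0.0288, 0.0843]] ((0.49698272347450256, -0.07219021022319794), (0.09118330478668213, 0.07543075829744339), 89.1554946899414)
plate [[0.5415, -0.1289, 0.0404], [0.5854, -0.0672, 0.0451], [0.6462, -0.0205, 0.0499]] ((0.5932404398918152, -0.07431033253669739), (0.10791025310754776, 0.10878198593854904), 87.93790435791016)
[0.52188974 0.35771595 0.34841849]
top 569 ((0.526923418045044, 0.36134347319602966), (0.012062513269484043, 0.03130000829696655), 52.587528228759766) [[0.51364515 0.34946253 0.20406052]
 [0.52799901 0.36125523 0.2068331 ]
 [0.5407561  0.37276561 0.20857754]]
((319.24005126953125, 232.18002319335938), (15.40000057220459, 39.599998474121094), 36.869895935058594)
yellow [304 214  32  37 572] [[0.5143, 0.3502, 0.2045], [0.528, 0.3613, 0.2068], [0.5402, 0.372, 0.2085]]
green [300 189  41  35 702] [[0.5149, 0.3416, 0.0905], [0.5345, 0.3669, 0.0922], [0.5469, 0.3821, 0.0938]]
```

View pics/w1.png

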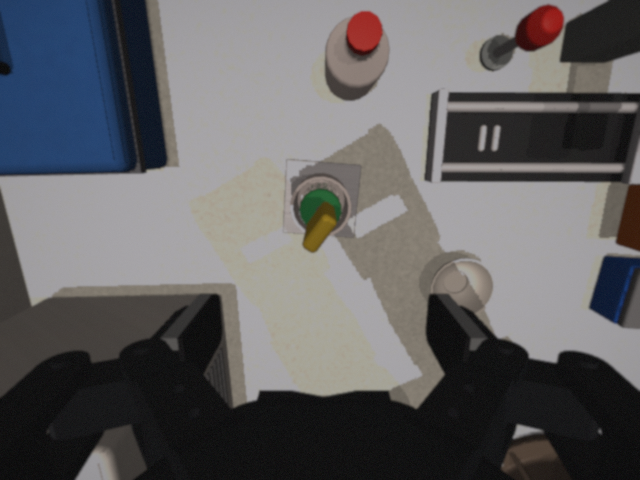

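The wrist view shows the handle top at (319,232), with its long axis at about −37° in world yaw. The plate is home and stayed put after I backed off. Next: turn +36° and descend.

Request:
{"name": "apply_moves", "arguments": {"dp": [[0.1, -0.1, 0], [0.2, -0.2, 0], [0.3, -0.3, 2], [0.3, -0.3, 4], [0.3, -0.3, 7], [0.3, -0.3, 7], [0.3, -0.3, 7]], "yaw": [9, 18, 27, 36, 36, 36, 36]}}

```text
clock: 9.38
eef_pos: [0.529, 0.3544, 0.2795]
tcp_rot: [-0.004, 0.95, -0.313, -0.003]
ft_force: [0.1, -0.1, 1.2]
opening: 1.005
```

Run:
```python
from h import *
c=cam("wrist"); im,d=optics.snapshot("wrist"); cv2.imwrite("pics/w2.png",im[:,:,::-1]); P=cloud(c,d)
p,R=toolpose(); print(p)
for col in("yellow","green"):
    for st,ce,m in mask(im,col):
        Q=P[m];Q=Q[~np.isnan(Q[:,0])]
        if len(Q)<100: continue
        if col=="yellow":
            Q=Q[Q[:,2]>.2]; Z=(Q-p)@R; print("tool frame",np.percentile(Z,[1,50,99],axis=0).round(4).tolist(), cv2.minAreaRect(Z[:,:2].astype(np.float32)))
        print(col,st,np.percentile(Q,[2,50,98],axis=0).round(4).tolist())
rel([(.526,.3605,.176)])
```

```text
[0.52895152 0.35456364 0.2796374 ]
tool frame [[-0.0197, -0.0085, 0.071], [-0.0043, -0.003, 0.0728], [0.0099, 0.0024, 0.0746]] ((-0.004902413114905357, -0.0029985355213284492), (0.03067217580974102, 0.01163114421069622), 1.8893483877182007)
yellow [310 250  20  49 904] [[0.514, 0.3499, 0.2052], [0.5271, 0.3603, 0.2069], [0.5395, 0.3717, 0.2083]]
green [ 298  207   49   45 1243] [[0.5059, 0.3406, 0.0905], [0.5319, 0.3557, 0.0922], [0.547, 0.3819, 0.0937]]
dp [-0.5  -0.23 10.37] world (0.526, 0.3605, 0.176)
tool x yaw now -36.433738354904754 tcp [0.52895152 0.35456364 0.2796374 ]
```

Request:
{"name": "apply_moves", "arguments": {"dp": [[0, 0, 0], [0, 0, 0]], "yaw": [0, 0]}}

```text
clock: 9.68
eef_pos: [0.5285, 0.3548, 0.2788]
tcp_rot: [-0.004, 0.95, -0.312, -0.004]
ft_force: [0.6, 0.1, -0.5]
opening: 0.995
```

Request:
{"name": "apply_moves", "arguments": {"dp": [[-0.5, -0.3, 3], [-0.5, -0.3, 6], [-0.5, -0.3, 9], [-0.5, -0.3, 10.3], [-0.5, -0.3, 10.3]], "yaw": [0, 0, 0, 0, 0]}}

```text
clock: 10.3
eef_pos: [0.5264, 0.3599, 0.1749]
tcp_rot: [-0.005, 0.95, -0.311, -0.005]
ft_force: [-0.3, -0.1, 0.2]
opening: 0.992
```

Run:
```python
from h import *
im,d=optics.snapshot("side"); cv2.imwrite("pics/s2.png",cv2.resize(im[240:480,120:440,::-1],(800,600)))
p,R=toolpose(); print(p); print(R.round(4))
```

```text
[0.52665595 0.36000939 0.17580845]
[[ 0.8063 -0.5915 -0.0058]
 [-0.5914 -0.8063  0.0127]
 [-0.0122 -0.0068 -0.9999]]
```

View pics/s2.png

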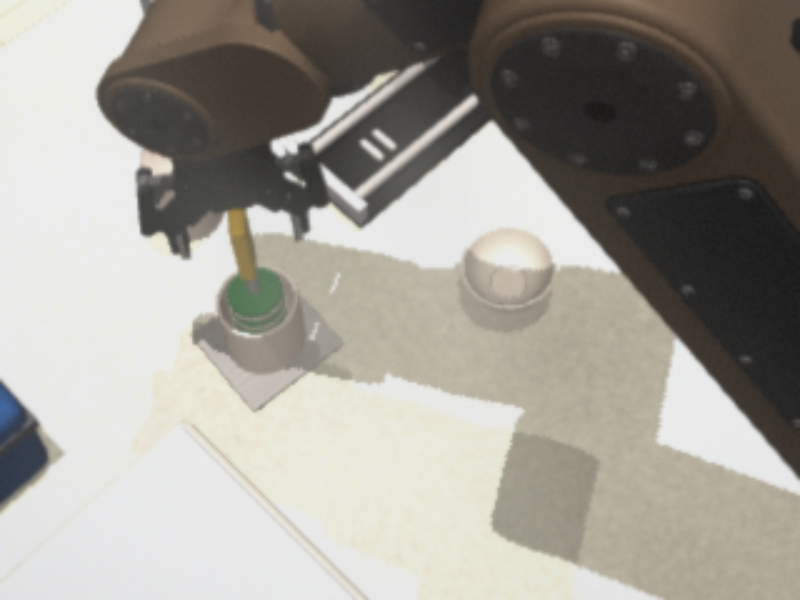

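The side view shows the handle at (240,240), standing between the open jaws. Closing.

Request:
{"name": "apply_moves", "arguments": {"dp": [[0, 0, 0], [0, 0, 0], [0, 0, 0], [0, 0, 0], [0, 0, 0], [0, 0, 0]], "yaw": [0, 0, 0, 0, 0, 0], "fingers": 1, "grip_force": 60}}

```text
clock: 11.1
eef_pos: [0.5265, 0.3599, 0.1755]
tcp_rot: [-0.005, 0.95, -0.311, -0.005]
ft_force: [0.4, 0.4, 6.2]
opening: 0.16
```

Request:
{"name": "apply_moves", "arguments": {"dp": [[0, 0, -1], [0, 0, -2.5], [0, 0, -5], [0, 0, -8], [0, 0, -11], [0, 0, -14], [0, 0, -16], [0, 0, -16], [0, 0, -16]], "yaw": [0, 0, 0, 0, 0, 0, 0, 0, 0]}}

```text
clock: 12.22
eef_pos: [0.5272, 0.3574, 0.3344]
tcp_rot: [-0.005, 0.95, -0.311, -0.005]
ft_force: [-0.1, -0.3, -1.1]
opening: 0.155
```

```bash
cat >> h.py <<'E'
def head(tag,view=False):
    """green bristle seen in top and side: cloud extents"""
    for n in("top","side"):
        c=cam(n); im,d=optics.snapshot(n); cv2.imwrite(f"pics/{tag}_{n}.png",im[:,:,::-1]); P=cloud(c,d)
        p,R=toolpose()
        S=P.reshape(-1,3); S=S[(np.hypot(S[:,0]-p[0],S[:,1]-p[1])<.05)&(S[:,2]<p[2]-.07)&(S[:,2]>p[2]-.185)]
        if len(S)<30: print(n,"few",len(S)); continue
        f=lambda v:np.r_[np.hypot(S[:,0]-v[0]-v[2]*(S[:,2]-p[2]+.165),S[:,1]-v[1]-v[3]*(S[:,2]-p[2]+.165))-.024]
        from scipy.optimize import least_squares
        Sa=S[(S[:,2]<p[2]-.085)]; S=Sa
        r=least_squares(f,[p[0],p[1],0,0],loss="soft_l1",f_scale=.002); print(n,len(S),"base xy",r.x[:2].round(4),"slope",r.x[2:].round(3),"zmin",np.percentile(S[:,2],1).round(4),"cost",r.cost)
    print("tcp",p.round(4),"tool z",R[:,2].round(4))
E
python3 -c "
from h import *
head('h1')
rel([(.50,.30,.335),(.49,-.04,.335),(.592,-.0745,.335)])"
```

```text
top 385 base xy [0.5249 0.3598] slope [-0.002 -0.002] zmin 0.1732 cost 0.00010356492285217868
side 578 base xy [0.5247 0.3596] slope [ 0.001 -0.007] zmin 0.1703 cost 0.0005960658794401065
tcp [0.5273 0.3574 0.3341] tool z [-0.008   0.012  -0.9999]
dp [ 1.19  6.24 -0.14] world (0.5, 0.3, 0.335)
dp [20.47 34.26 -0.54] world (0.49, -0.04, 0.335)
dp [30.74 31.01 -0.66] world (0.592, -0.0745, 0.335)
tool x yaw now -36.225495939264114 tcp [0.52732044 0.35737808 0.33408483]
```

View pics/h1_side.png

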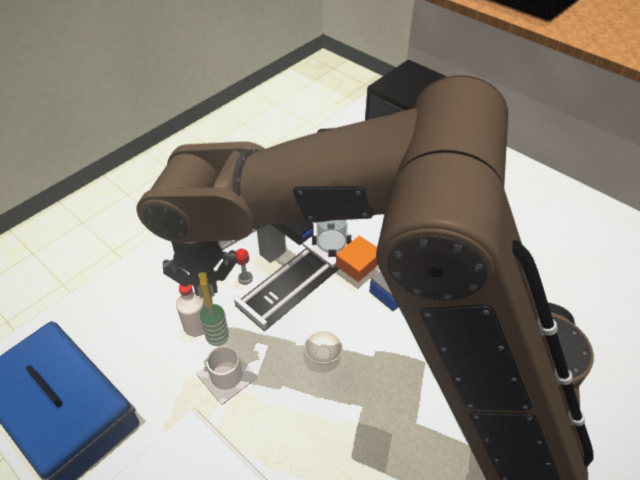

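```bash
python3 -c "
from h import *
print(ctrl.get_obs()['q'])"
```

```text
[0.48671167 0.44435828 1.41755641 0.01493835 1.28120651 2.68551856]
```

Request:
{"name": "apply_moves", "arguments": {"dp": [[0.6, 3, 0], [1.2, 6.2, 0], [4, 10.2, 0], [6.7, 14.2, 0], [9.5, 18.2, 0], [12.2, 22.2, 0], [15, 26.2, 0], [17.7, 30.3, 0], [20.5, 34.3, 0], [23.5, 33.3, 0], [24, 33.3, 0], [24, 33.3, 0]], "yaw": [-4, -8, -10, -10, -10, -10, -10, -10, -10, -10, -10, -10]}}

```text
clock: 13.82
eef_pos: [0.524, -0.0527, 0.3292]
tcp_rot: [-0.005, 0.974, -0.227, -0.005]
ft_force: [-0.7, 0.2, -1.8]
opening: 0.155
```

```bash
python3 -c "
from h import *
head('h2'); block('b8'); print(ctrl.get_obs()['q'],ctrl.get_obs()['ft_force'])
rel([(.595,-.0763,.335)])"
```

```text
top 87 base xy [ 0.5209 -0.0497] slope [ 0.01  -0.007] zmin 0.1729 cost 4.4778987760855724e-05
side 515 base xy [ 0.5216 -0.0507] slope [-0.005 -0.004] zmin 0.1655 cost 0.00075515146920214
tcp [ 0.5237 -0.0523  0.3297] tool z [-0.0073  0.013  -0.9999]
block [[0.4959, -0.1158, 0.0761], [0.5073, -0.0997, 0.0803], [0.5176, -0.0294, 0.0841]] ((0.5075711607933044, -0.07262898981571198), (0.08695691078901291, 0.02246744930744171), 89.2677001953125)
plate [[0.5409, -0.0318, 0.0406], [0.5455, -0.027, 0.0438], [0.55, -0.0246, 0.0465]] ((0.5455393195152283, -0.028144337236881256), (0.00709831016138196, 0.009337161667644978), 87.866455078125)
[-0.22992143  0.2785837   1.68701466  0.01186971  1.18575323  1.79336078] [ 0.68727319  0.49078067 -1.62168497]
dp [ 7.45 -0.99 -0.6 ] world (0.595, -0.0763, 0.335)
tool x yaw now -26.18112713545934 tcp [ 0.52377134 -0.05227848  0.3298361 ]
```

Request:
{"name": "apply_moves", "arguments": {"dp": [[2, -0.3, -0.3], [4.5, -0.6, -0.6], [7, -1, -0.6], [7.5, -1, -0.6], [7.5, -1, -0.6]], "yaw": [0, 0, 0, 0, 0]}}

```text
clock: 14.6
eef_pos: [0.5955, -0.0768, 0.3349]
tcp_rot: [-0.005, 0.974, -0.227, -0.005]
ft_force: [-0.8, 1.3, -1.8]
opening: 0.153
```

Run:
```python
from h import *
head('h3')
c=cam("side"); im,d=optics.snapshot("side"); print("jar centre rim proj",proj(c,[(.5925,-.074,.134)]))
r=[]
for a in np.linspace(0,2*np.pi,60): r.append((.5925+.04*np.cos(a),-.074+.04*np.sin(a),.134))
pp=proj(c,r); x0,y0=pp.mean(0).astype(int)
cr=cv2.resize(im[y0-75:y0+75,x0-100:x0+100,::-1],(800,600),interpolation=cv2.INTER_CUBIC)
for u,v in pp: cv2.circle(cr,(int((u-x0+100)*4),int((v-y0+75)*4)),1,(0,0,255),-1)
cv2.imwrite("pics/jar.png",cr)
rel([(.595,-.0763,.2235)])
```

```text
top few 0
side 493 base xy [ 0.5931 -0.0746] slope [-0.005 -0.011] zmin 0.1713 cost 0.0007410852877023005
tcp [ 0.5953 -0.0767  0.3353] tool z [-0.0068  0.0128 -0.9999]
jar centre rim proj [[331.65668066 218.28606494]]
dp [ 0.07  0.07 11.19] world (0.595, -0.0763, 0.2235)
tool x yaw now -26.20838166088072 tcp [ 0.59535936 -0.07679379  0.33540427]
```

View pics/jar.png

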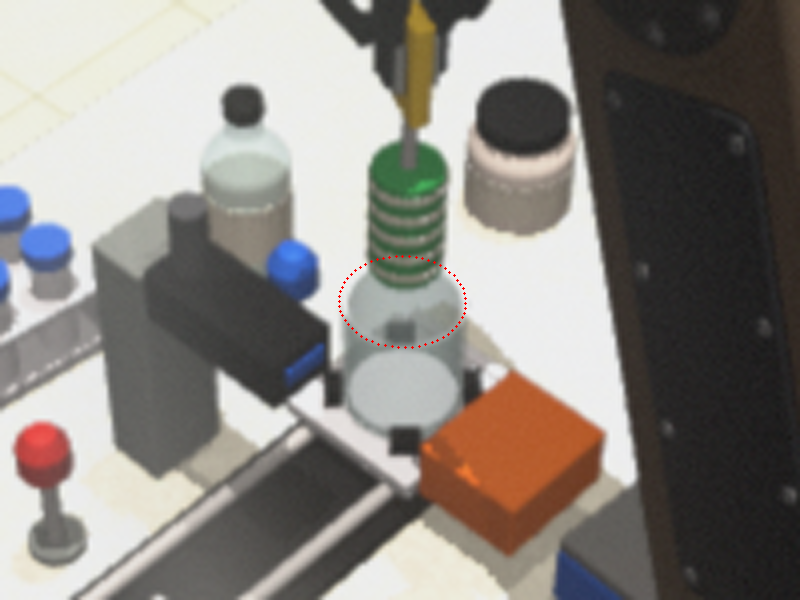

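The projected rim circle matches the jar rim at about (404,302), and the brush hangs upright and centred above it. Descending.

Request:
{"name": "apply_moves", "arguments": {"dp": [[0.1, 0.1, 1.2], [0.1, 0.1, 2.4], [0.1, 0.1, 3.6], [0.1, 0.1, 4.8], [0.1, 0.1, 6], [0.1, 0.1, 7.2], [0.1, 0.1, 8.4], [0.1, 0.1, 9.4], [0.1, 0.1, 10.2], [0.1, 0.1, 10.8], [0.1, 0.1, 11.1], [0.1, 0.1, 11.1]], "yaw": [0, 0, 0, 0, 0, 0, 0, 0, 0, 0, 0, 0]}}

```text
clock: 16.25
eef_pos: [0.5958, -0.0771, 0.2241]
tcp_rot: [-0.005, 0.974, -0.227, -0.005]
ft_force: [0.9, -0.3, -1.6]
opening: 0.156
```

Request:
{"name": "apply_moves", "arguments": {"dp": [[0, 0, 0.1], [0, 0, -1], [0, 0, -2.3], [0, 0, -3.6], [0, 0, -5], [0, 0, -6], [0, 0, -6], [0, 0, -5], [0, 0, -3.6], [0, 0, -2.3], [0, 0, -1], [0, 0, -0.2]], "yaw": [0, 0, 0, 0, 0, 0, 0, 0, 0, 0, 0, 0]}}

```text
clock: 17.75
eef_pos: [0.5956, -0.0771, 0.2249]
tcp_rot: [-0.005, 0.974, -0.227, -0.005]
ft_force: [-0.9, 0.7, -1.5]
opening: 0.157
```

Request:
{"name": "apply_moves", "arguments": {"dp": [[0, 0, 0.3], [0, 0, 0.3], [0, 0, -1], [0, 0, -2.3], [0, 0, -3.6], [0, 0, -5], [0, 0, -5.8], [0, 0, -5.8], [0, 0, -5], [0, 0, -3.6], [0, 0, -2.3], [0, 0, -1]], "yaw": [0, 0, 0, 0, 0, 0, 0, 0, 0, 0, 0, 0]}}

```text
clock: 19.25
eef_pos: [0.5957, -0.0772, 0.2346]
tcp_rot: [-0.005, 0.974, -0.227, -0.005]
ft_force: [0.3, -0.0, -2.3]
opening: 0.157
```

Request:
{"name": "apply_moves", "arguments": {"dp": [[0, 0, 1], [0, 0, 1.3], [0, 0, 1.3]], "yaw": [0, 0, 0]}}

```text
clock: 19.62
eef_pos: [0.5959, -0.0771, 0.2231]
tcp_rot: [-0.005, 0.974, -0.227, -0.005]
ft_force: [-0.2, 0.0, -0.7]
opening: 0.157
```

Request:
{"name": "apply_moves", "arguments": {"dp": [[0, 0, -1], [0, 0, -2.3], [0, 0, -3.6], [0, 0, -5], [0, 0, -6.4], [0, 0, -8], [0, 0, -9.6], [0, 0, -11.2], [0, 0, -11.2]], "yaw": [0, 0, 0, 0, 0, 0, 0, 0, 0]}}

```text
clock: 20.75
eef_pos: [0.5968, -0.0786, 0.3365]
tcp_rot: [-0.005, 0.974, -0.227, -0.003]
ft_force: [0.6, -0.6, -2.1]
opening: 0.153
```

Run:
```python
from h import *
head('h4'); block('b9')
# holder rim from the empty-holder pictures (h1 views)
c=cam("top"); im,d=optics.snapshot("top"); P=cloud(c,d); Q=P.reshape(-1,3)
Q=Q[(np.hypot(Q[:,0]-.523,Q[:,1]-.36)<.05)]
R=Q[(Q[:,2]>.068)&(Q[:,2]<.08)]; print("rim",len(R),R.min(0),R.max(0),cv2.minEnclosingCircle(R[:,:2].astype(np.float32)))
f=Q[(Q[:,2]<.012)&(Q[:,2]>.002)&(abs(Q[:,0]-.523)<.05)]; print("inner/foot",len(f),np.percentile(f,[1,99],axis=0))
rel([(.49,-.05,.34),(.49,.0,.34),(.50,.29,.34),(.5273,.3574,.34)])
```

```text
top few 0
side 478 base xy [ 0.5947 -0.0765] slope [-0.006 -0.007] zmin 0.1717 cost 0.0005364698815565455
tcp [ 0.5964 -0.0785  0.3348] tool z [-0.0069  0.0129 -0.9999]
block [[0.4659, -0.3411, 0.0856], [0.4659, -0.3411, 0.0856], [0.4659, -0.3411, 0.0856]] ((0.4658548831939697, -0.34114670753479004), (0.0, 0.0), 0.0)
plate [[0.6398, -0.0222, 0.0436], [0.6432, -0.0221, 0.0438], [0.6468, -0.0221, 0.0444]] ((0.6432666182518005, -0.02214631997048855), (2.3974169380380772e-05, 0.00714825838804245), 88.90415954589844)
rim 219 [0.48821777 0.32590548 0.06800675] [0.55771522 0.39717398 0.0794794 ] ((0.5236425995826721, 0.3612475097179413), 0.03605322539806366)
inner/foot 818 [[0.47552056 0.31325812 0.00235261]
 [0.57040463 0.39345945 0.01166806]]
dp [-10.8    2.14  -0.44] world (0.49, -0.05, 0.34)
dp [-13.01  -2.34  -0.37] world (0.49, 0.0, 0.34)
dp [-24.93 -28.8   -0.  ] world (0.5, 0.29, 0.34)
dp [-25.46 -36.05   0.06] world (0.5273, 0.3574, 0.34)
tool x yaw now -26.227333977229822 tcp [ 0.59633233 -0.07847778  0.33441053]
```

Request:
{"name": "apply_moves", "arguments": {"dp": [[-3, 0.5, -0.3], [-6.5, 1.2, -0.4], [-10, 1.8, -0.4], [-13, -1.5, -0.4], [-15, -6, -0.4], [-17, -10.5, -0.3], [-19, -15, -0.3], [-21, -19.8, -0.2], [-23, -24.5, -0.1], [-24.9, -29, 0], [-25.3, -33, 0], [-25.4, -35, 0]], "yaw": [0, 0, 0, 0, 0, 0, 0, 0, 0, 0, 0, 0]}}

```text
clock: 22.45
eef_pos: [0.5234, 0.3496, 0.34]
tcp_rot: [-0.005, 0.974, -0.226, -0.005]
ft_force: [0.2, 0.2, -0.8]
opening: 0.161
```

Request:
{"name": "apply_moves", "arguments": {"dp": [[0, -0.6, 0], [0, -1, 0], [0, -1, 0], [0, -1, 0]], "yaw": [0, 0, 0, 0]}}

```text
clock: 22.95
eef_pos: [0.5278, 0.356, 0.3413]
tcp_rot: [-0.006, 0.974, -0.227, -0.005]
ft_force: [0.8, -0.4, -0.7]
opening: 0.159
```

```bash
python3 -c "
from h import *
head('h5'); block('b10'); print(ctrl.get_obs()['q'])
rel([(.5262,.3593,.24),(.5262,.3593,.177)])"
```

```text
top 397 base xy [0.5255 0.3584] slope [-0.002 -0.004] zmin 0.1787 cost 0.00021083644152048014
side 598 base xy [0.5254 0.3583] slope [-0.003 -0.003] zmin 0.1764 cost 0.0005988138519654493
tcp [0.5278 0.3562 0.3414] tool z [-0.0063  0.0129 -0.9999]
block [[0.4592, -0.1156, 0.076], [0.4965, -0.072, 0.0801], [0.5345, -0.0288, 0.0843]] ((0.49712467193603516, -0.07223017513751984), (0.0910610780119896, 0.0756891518831253), 89.08372497558594)
plate [[0.5417, -0.1288, 0.0407], [0.585, -0.0674, 0.0453], [0.6463, -0.0205, 0.0499]] ((0.5926099419593811, -0.07475441694259644), (0.10798019915819168, 0.10850316286087036), 88.45808410644531)
[0.48484145 0.4385676  1.40815576 0.01487188 1.29441542 2.50974679]
dp [-0.16 -0.11 10.14] world (0.5262, 0.3593, 0.24)
dp [-0.09 -0.06 16.44] world (0.5262, 0.3593, 0.177)
tool x yaw now -26.2480182436876 tcp [0.52778083 0.35627985 0.34134755]
```

Request:
{"name": "apply_moves", "arguments": {"dp": [[-0.1, -0.1, 1.5], [-0.1, -0.1, 4], [-0.1, -0.1, 6.5], [-0.1, -0.1, 8.5], [-0.1, -0.1, 9.8], [-0.1, -0.1, 11], [-0.1, -0.1, 12.2], [-0.1, -0.1, 13.4], [-0.1, -0.1, 14.6], [-0.1, -0.1, 15.6], [-0.1, -0.1, 16.2], [-0.1, -0.1, 16.4]], "yaw": [0, 0, 0, 0, 0, 0, 0, 0, 0, 0, 0, 0]}}

```text
clock: 24.6
eef_pos: [0.5263, 0.3601, 0.1768]
tcp_rot: [-0.005, 0.974, -0.227, -0.005]
ft_force: [-0.1, 0.7, -1.3]
opening: 0.157
```

Request:
{"name": "apply_moves", "arguments": {"dp": [[0, 0, 0.05], [0, 0, 0.1]], "yaw": [0, 0]}}

```text
clock: 24.85
eef_pos: [0.5264, 0.3602, 0.1765]
tcp_rot: [-0.006, 0.974, -0.227, -0.004]
ft_force: [0.8, -0.0, -0.6]
opening: 0.156
```

Not quite on the floor yet, so I lower a bit more.

Request:
{"name": "apply_moves", "arguments": {"dp": [[0, 0, 0.05], [0, 0, 0.1], [0, 0, 0.1]], "yaw": [0, 0, 0]}}

```text
clock: 25.22
eef_pos: [0.5264, 0.3602, 0.1756]
tcp_rot: [-0.006, 0.974, -0.227, -0.004]
ft_force: [0.5, 0.1, 3.0]
opening: 0.156
```

Floor contact at about 4 N. Releasing.

Request:
{"name": "apply_moves", "arguments": {"dp": [[0, 0, 0], [0, 0, 0], [0, 0, 0], [0, 0, 0], [0, 0, 0], [0, 0, 0], [0, 0, 0]], "yaw": [0, 0, 0, 0, 0, 0, 0], "fingers": 0}}

```text
clock: 26.1
eef_pos: [0.5262, 0.3601, 0.1751]
tcp_rot: [-0.005, 0.974, -0.227, -0.005]
ft_force: [0.4, -1.0, 0.5]
opening: 0.997
```

Request:
{"name": "apply_moves", "arguments": {"dp": [[0, 0, -1], [0, 0, -2.5], [0, 0, -5], [0, 0, -9], [0, 0, -13], [0, 0, -17], [2, 6, -17], [4, 12, -17], [6, 18, -17], [6, 18, -17], [6, 18, -17]], "yaw": [0, 0, 0, 0, 0, 0, 0, 0, 0, 0, 0]}}

```text
clock: 27.48
eef_pos: [0.5018, 0.17, 0.344]
tcp_rot: [-0.006, 0.974, -0.227, -0.004]
ft_force: [-0.5, 0.1, 0.3]
opening: 1.0
```

Run:
```python
from h import *
np.set_printoptions(precision=4,suppress=True)
block('b11'); c=cam("top"); im,d=optics.snapshot("top"); P1=cloud(c,d); z=np.load("pics/top.npz"); P0=cloud(c,z["d"])
Q=P1.reshape(-1,3);Q=Q[np.hypot(Q[:,0]-.523,Q[:,1]-.361)<.04]
for a,b in((.085,.1),(.125,.2),(.2,.215)):
    S=Q[(Q[:,2]>a)&(Q[:,2]<b)]; print(a,b,len(S),S.min(0) if len(S) else 0,S.max(0) if len(S) else 0)
# bystander depth changes
for nm,(x,y) in dict(wash=(170,197),reag=(384,146),powder=(459,195),amber=(488,281),dish=(252,328),box=(369,332)).items():
    w=np.s_[y-25:y+26,x-30:x+31]; df=np.abs(d[w]-z["d"][w]); print(nm,(df>.01).sum())
im,_=optics.snapshot("side"); cv2.imwrite("pics/end.png",im[:,:,::-1]); print(toolpose()[0],ctrl.get_obs()["ft_force"])
```

```text
block [[0.4592, -0.1155, 0.0759], [0.4965, -0.072, 0.08], [0.5344, -0.0287, 0.0845]] ((0.49494287371635437, -0.17585323750972748), (0.29823511838912964, 0.07550644129514694), 88.88245391845703)
plate [[0.5412, -0.129, 0.0406], [0.5853, -0.0668, 0.0452], [0.6465, -0.0205, 0.0499]] ((0.5921587347984314, -0.07490822672843933), (0.10794148594141006, 0.10877665132284164), 88.84819793701172)
0.085 0.1 0 0 0
0.125 0.2 0 0 0
0.2 0.215 0 0 0
wash 385
reag 36
powder 21
amber 29
dish 1642
box 26
[0.5017 0.171  0.3431] [0.1816 0.6763 0.4706]
```

View pics/end.png

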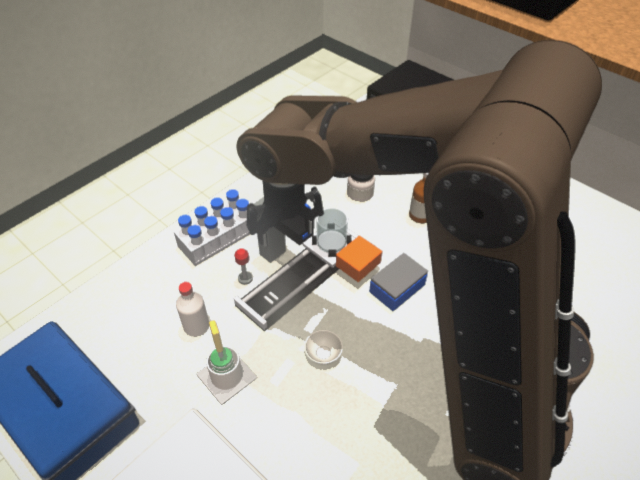

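The final side view shows the brush upright in its holder at (222,355). The carrier is at the blue beacon, and the dish (324,350) and wash bottle are where they started. Handing in.

```bash
python3 -c "
from rig import ctrl
print(ctrl.hand_in(), ctrl.get_obs()['clock'])"
```

```text
the job is handed in; nothing more can be done
the job is handed in; nothing more can be done
```

I pushed the carrier home at the blue beacon and scrubbed the jar three times. Then I stood the brush upright in its holder, let go, and handed the job in at about 28 s of the 67 s allowed.

- **Carrier:** The plate centre measured about (0.592, −0.075), against (0.592, −0.0735) worked out from the beacon, so they differ by 1–2 mm. Pushing 1.5 mm past home met about 4.5 N of spring resistance, and the carrier had not moved after the scrub.
- **Scrub:** On each stroke the brush went from about 6 mm above the jar floor to at least about 60 mm above it, and I felt no contact force. These heights come from the tool position and the moves I commanded; I did not measure the brush inside the jar.
- **Brush:** The last side view shows it upright in the holder and free of the gripper, as at the start.
- **Bystanders:** In the side view the bottles, dish and box I could see were in their starting places. The reagent bottle was behind the arm there. In the top-view comparison it, the powder jar, the amber bottle and the box were almost unchanged.

**Checks that failed or disagreed:**
- **Top view blocked:** The arm blocked the top camera over the holder and the dish, and the wash bottle's patch also differed there. For those three I relied on the side picture alone.
- **Last joint near its limit:** At the grasp the last joint came within about 0.005 rad of its limit, which tilted the tool about 0.8°. I carried the brush with that tilt, so it stayed upright. I turned the tool back about 10° for the return, which brought the joint to 2.51 rad against its 2.69 limit.

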